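# Fit the splined gear on the gearbox spindle and hold it home

## Robot

A 6-joint arm with a two-finger parallel gripper is mounted at the origin on a cart in front of the work surface, level with it; the furniture and walls round the work are solid. World frame = base frame: x ahead of the robot, y to its left, z up, the work surface at z = 0. Lengths are in m, angles in rad, forces in N, time in s.
With the tool pointing down it reaches from about 0.325 to 0.775 m from the base axis. Payload 5.5 kg.
Tool frame: the origin (TCP) lies at the very end of the fingers, on their centre line; the grasp point (between the pads) lies 19 mm behind it (robot.pinch_z is the distance from the TCP to the grasp point, in m); z points along the fingers, y is the line along which they close (so a half turn about z gives the same grasp; the last joint's range is limited). The gripper opens to 85 mm and grips with 20 to 120 N. Pads are 22 mm wide; open, the fingers measure 114 mm over their backs; the gripper's body (76 mm by 85 mm) begins 54 mm behind the grasp point. The pads swing forward as they close: fully open they stand 13 mm farther back than shut.
Start: joints at [1.099, 0.091, 1.231, -0, 1.82, -0.057], TCP at [0.242, 0.549, 0.231] pointing down, gripper open.
Joint ranges: [-2.87, 2.87], [-0.86, 2.18], [0.17, 2.46], [-1.51, 4.65], [0.06, 2.69], [-2.65, 2.65]. Speed limits (rad/s): [2.57, 2.57, 3.01, 3.14, 3.14, 3.14].

## Interface

Orientations are given as [roll, pitch, yaw] about the fixed x, y, z axes, in that order (R = Rz(yaw) Ry(pitch) Rx(roll)).
In Python, from bench import robot, snapshot, ticket gives the robot as it stands.
- The arm moves only by the tool step_arm, never from a script. Its argument "rows" is a list that holds one entry, the list of rows, each a list of 7 numbers: the turn, a rotation vector about the tool's x, y, z in degrees, then the shift along the tool's x, y, z in m, then the opening in per cent of the stroke, from 0 (shut) to 100 (fully open). In form: [[[ax, ay, az, tx, ty, tz, jaw], ...]]. A call has 1 to 12 rows; each row is the pose to reach, as a shift and turn from the pose commanded when the call began, along the tool's axes at that moment; what a row does not reach only later rows make up. A row lasts 1/12 s, in which the tool goes at most 41.7 mm and 7.16 degrees, less where a joint would pass 70% of its speed; a pose out of reach is approached as far as the arm can. A call with a gripper value outside its range is refused whole. The fingers move at their own pace and stop on an object; "force" is the grip in N (left out, the last holds). Time passes only in rows, so rows that repeat a pose let the fingers close. It gives the time, the measured TCP pose, the force, the opening and the grip force at its end, in the units of the state.
- robot.get_state(): the state, without advancing time (a new reading comes with each control period).
- snapshot(name): name is "scene" or "top" or "wrist"; returns a dict with "pixels" (420x560x3 uint8, red, green, blue), "mtx" (3x3 intrinsics, pixels), "k1" (the pictures are not rectified: a ray, as slopes to the right and down, at radius r is drawn at 1 + k1 r^2 times it, then the intrinsics apply), "eye" and "rotation" of the camera in the world; the wrist camera has in their place "T_tool_cam" (4x4, takes a point from camera to tool coordinates, whose origin is the TCP and whose axes are the flange's). Camera axes: x right, y down, z forward; pixel columns grow to the right and rows downward; lengths in m; the calibration is good to about 2 mm. A picture is of the moment at which its call begins: read the wrist's pose just before it. There is no depth.
- ticket.sign_off(): hands the job in; it is judged then, once.
The state is a dict: "time_s": time; "joint_pos": joint angles; "dq": joint speeds; "effort": joint torques, N m; "eef_pos": TCP position; "orientation": TCP orientation; "wrist_force": force on the tool from outside, world axes, zero at the start; "ft_torque": the same for the moment, N m; "finger_gap": opening from 0.0 (shut) to 1.0 (fully open); "grip_force": force on a finger pad.
Only numpy, scipy, OpenCV 4.12 (cv2) and the standard library are available. Lean on these libraries where they do the work, as an engineer would, in place of code of your own. Each camera call takes 0.05 s, during which the arm holds its last target. There are 200 camera calls.

## Task

Press the keeper lever of the small gearbox down by its pad until it stays down by itself, and let go of it. Then take the gear whose bore is cross-shaped (it has the square hub), turn it until its bore meshes with the four splines of the upright spindle, slide it on and push it fully home against the spring washer. Finish while still holding it pressed down there, so that I can trip the keeper over it; leave the round-hubbed gear and the other things on the bench where they are.

Things in the scene. Friction and masses are not known exactly. Their poses are not given: they have to be found in the camera images.
- gearbox: small grey gearbox bolted to the bench, base plate 128 x 92 mm, box top 30 mm above the bench; its place and yaw differ every time. Origin on the bench surface, under the axis of the upright spindle. Its -x side carries the keeper lever (roughly towards the robot), its z points up. Base plate from x = -78 to +50 mm, y = -46 to +46 mm. All parts of the gearbox belong to this body.
- spindle_top (a point): centre of the top end of the steel spindle, 70 mm above the bench. The spindle has four spline wings (a cross seen from above), 24 mm across from tip to tip, 8 mm thick, with rounded top ends (4 mm radius). The wings lie along this point's x and y axes, so the pattern repeats every quarter turn.
- spindle (a joint): turn of the spindle about its upright axis, rad, positive anticlockwise seen from above, -0.8 to 0.8; at 0 its wings lie along the gearbox's x and y axes. It is stiff to turn (about 0.1 N m) and stays where it is.
- washer (a joint): how far the spring washer is pressed down, m, 0 (free) to 0.008 (firm stop, the gear is then fully home). About 4 N start it, about 12 N press it to the stop; it springs back when let go.
- washer_top (a point): centre of the upper face of the spring washer, a 48 mm disc around the foot of the spindle; 44 mm above the bench when free, 36 mm when fully pressed. The gear's underside rests on it.
- keeper (a joint): swing of the sprung keeper lever, rad: 0 = up, hook over the gear's path, grows to 0.5 (firm stop) as its pad is pressed down. It springs back, with up to 6 N at the pad, until past about 0.32; then a roller detent draws it on and holds it at the stop, 0.5, hook clear; about 2 N up at the pad frees it again. Hinge pin along the gearbox's y axis at x = -58, z = 18 mm in the gearbox frame.
- keeper_pad (a point): centre of the top face of the black pad on the front end of the keeper lever (pad 28 x 32 mm), 104 mm from the spindle axis in the gearbox's -x direction and 43 mm above the bench when up; about 110 mm from the axis and 18 mm above the bench when latched. Nothing is beneath it but the bench.
- gear: the gear to fit: plain steel, about 0.2 kg, rim 69 mm across, 14 mm thick, lying rim down; on it a square hub 36 x 36 mm, up to 54 mm above the underside, to grip by its flat sides. A cross-shaped bore goes right through, arms 27 mm end to end, 10 mm wide, along its x and y axes, square to the hub's flats. Origin: centre of the underside; z up. Home: underside 36 mm above the bench.
- round_gear: the other steel gear, same rim and height but with a round 36 mm hub and a plain 12 mm round bore: does not fit, leave alone. Origin at the centre of the underside. The two gears swap places at random.
- tape_measure: yellow tape measure standing at the back, 36 x 79 x 66 mm, a bystander
- sanding_block: cork sanding block 61 x 100 x 29 mm, a bystander
- bolt_1: hex bolt lying on its side, 52 x 17 x 15 mm, a bystander
- dome_cap: small pressed steel cap, 29 mm across, 8 mm high, a bystander
- keeper_hook (a point): middle of the lower edge of the keeper's hook end (hook 18 mm wide, 8 mm thick, on an upright arm): with the keeper up, 28 mm from the spindle axis and 54 mm above the bench, blocking the gear's rim; about 49 mm from the axis when latched. Highest point of the keeper about 72 mm above the bench when latched.

How it is judged:
By the outcome, as a careful person would: the job done as asked, in the order asked, and still so for the second after the job is handed in, while the arm keeps its last pose, push and grip.
It also fails if it takes over 51 s, if anything falls off the work surface, if the arm or the gripper's body presses on something with over 40 N, if the wrist force passes 120 N, or if a joint passes its speed limit or range.

## Working session

There is one attempt and no reset: what is moved stays moved. The work goes in short steps, Python scripts to look and compute and a tool call to move; the robot and the scene stay as the last step left them, time stands still between calls to the robot, and variables do not carry over. Pictures are saved under pics/ and viewed, at most 10 in all, crops included, and the job is handed in when it is done.

Besides the shell and the picture viewer there is one more tool, called after "Request:" in YAML: its name, and indented under it one key for each argument. step_arm: Moves the arm, as the interface text tells. Its arguments: {"type":"object","properties":{"rows":{"type":"array","items":{"type":"array","items":{"type":"array","items":{"type":"number"}}}},"force":{"type":"number"}},"required":["rows"]}

```bash
ls; mkdir -p pics; cat > h.py <<'E'
import numpy as np, cv2
from scipy.spatial.transform import Rotation as R
from bench import robot, snapshot, ticket
def cam(name):
    st=robot.get_state(); s=snapshot(name)
    if 'eye' in s: s['o']=np.array(s['eye']); s['R']=np.array(s['rotation'])
    else:
        T=np.eye(4);T[:3,:3]=R.from_euler('xyz',st['orientation']).as_matrix();T[:3,3]=st['eef_pos']
        T=T@np.array(s['T_tool_cam']); s['o']=T[:3,3]; s['R']=T[:3,:3]
    return s
def save(s,n): cv2.imwrite(f'pics/{n}.png',s['pixels'][:,:,::-1])
def ray(s,uv):
    K=np.array(s['mtx']); p=cv2.undistortPoints(np.array(uv,float).reshape(-1,1,2),K,np.array([s['k1'],0,0,0.]))[:,0]
    return np.c_[p,np.ones(len(p))]@s['R'].T
def onz(s,uv,z):
    d=ray(s,uv); return s['o']+d*((z-s['o'][2])/d[:,2])[:,None]
def proj(s,P):
    c=(np.atleast_2d(P)-s['o'])@s['R']; q=c[:,:2]/c[:,2:]; q=q*(1+s['k1']*(q**2).sum(1,keepdims=True))
    return q@np.array(s['mtx'])[:2,:2].T+np.array(s['mtx'])[:2,2]
E
python3 - <<'E'
from h import *
print(robot.get_state())
ss=[]
for n in('top','scene'):
    s=cam(n);save(s,n);print(n,s['o'],s['R'],s['mtx'],s['k1'])
E
```

```text
pics
{'time_s': 0.0, 'joint_pos': array([ 1.09931507e+00,  9.18498827e-02,  1.23190068e+00, -2.06669295e-06,
        1.81980584e+00, -5.67254445e-02]), 'dq': array([-1.62972800e-03, -9.72648856e-05, -1.23757543e-03,  1.74488604e-03,
       -4.88152459e-04, -8.97959708e-04]), 'effort': array([-2.08135993e-03, -4.58728230e+01, -4.18016124e+01, -1.82946605e-04,
        1.19209776e-02, -1.35054754e-05]), 'eef_pos': array([0.24166419, 0.54886298, 0.2301479 ]), 'orientation': array([-3.13963195e+00, -1.09334247e-04,  2.72683623e+00]), 'wrist_force': array([-0.24200443, -0.35267728,  0.94143255]), 'ft_torque': array([0.01389408, 0.04469617, 0.03111026]), 'grip_force': 0.0, 'finger_gap': 1.0003343929315227}
top [ 0.44107139 -0.22940028  0.92386444] [-3.04584301e+00 -2.05832833e-03 -1.54711348e+00] [[428.02089109   0.         280.98445451]
 [  0.         428.02089109 209.57289907]
 [  0.           0.           1.        ]] -0.07617516458531323
scene [-0.09772244 -0.77828116  0.42522242] [-1.97464423  0.00973843 -0.85022305] [[479.55748882   0.         283.67393811]
 [  0.         479.55748882 208.28931919]
 [  0.           0.           1.        ]] 0.04422158226156775
```

View pics/top.png

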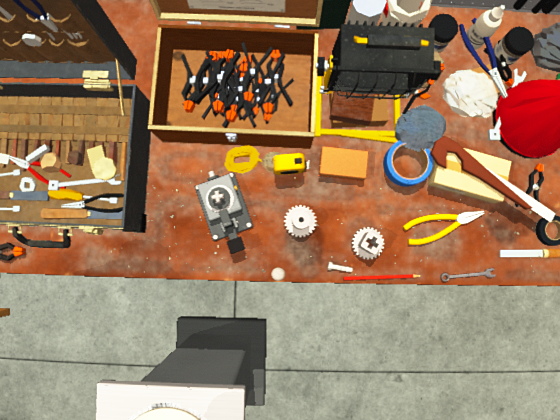

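View pics/scene.png

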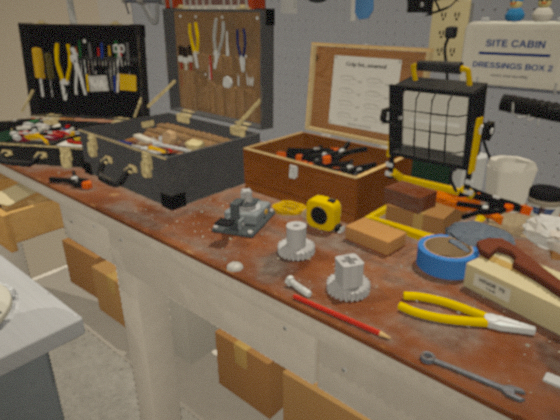

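The top view shows the gearbox spindle near (219,197) and its black pad near (235,244). The cross-bore gear is near (370,243) and the round gear near (300,221). I'll measure these next, with an enlarged crop.

```bash
sed -i "s/s\['R'\]=np.array(s\['rotation'\])/s['R']=R.from_euler('xyz',s['rotation']).as_matrix()/" h.py
python3 - <<'E'
from h import *
s=cam('top');im=s['pixels'][:,:,::-1]
a=cv2.resize(im[160:270,180:290],None,fx=5.4,fy=5.4,interpolation=cv2.INTER_CUBIC)[:, :400]
b=cv2.resize(im[215:270,340:395],None,fx=7.2,fy=7.2,interpolation=cv2.INTER_CUBIC)
o=np.zeros((600,800,3),np.uint8);o[:a.shape[0],:400]=a[:600];o[:396,400:796]=b[:396,:396]
cv2.imwrite('pics/crop.png',o)
print(onz(s,[[219,197]],.07),onz(s,[[235,244]],.043),onz(s,[[370,241]],.054),onz(s,[[300,221]],.054))
E
```

```text
[[ 0.54553211 -0.10390304  0.07      ]] [[ 0.45241888 -0.13646768  0.043     ]] [[ 0.46470761 -0.41189774  0.054     ]] [[ 0.50218223 -0.26848991  0.054     ]]
```

View pics/crop.png

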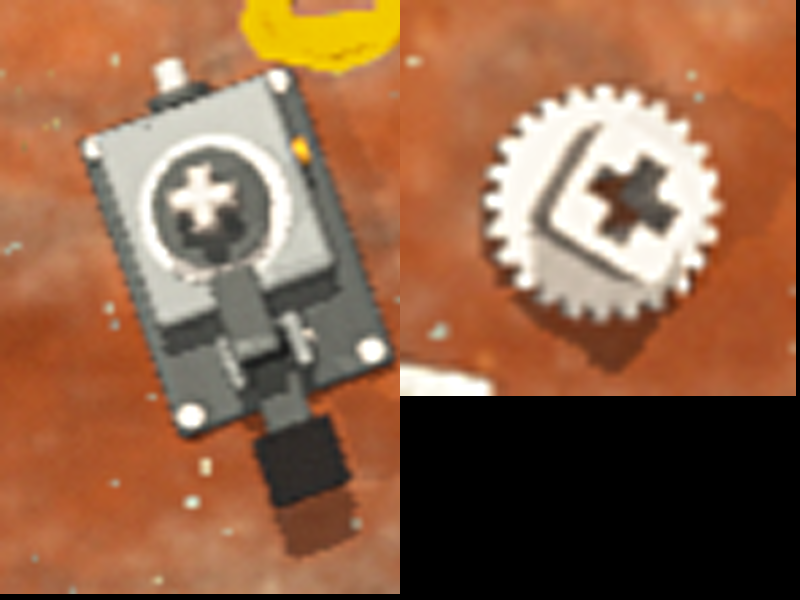

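```bash
cat >> h.py <<'E'
def move(p,yaw,st=None):
    "shift (tool axes) and rotvec deg from the present pose to p, tool down with yaw"
    st=st or robot.get_state(); A=R.from_euler('xyz',st['orientation']); B=R.from_euler('xyz',[np.pi,0,yaw])
    return np.round((A.inv()*B).as_rotvec(degrees=True),2),np.round(A.inv().apply(np.array(p)-st['eef_pos']),4)
E
python3 - <<'E'
from h import *
s=cam('top')
c=lambda x,y:[180+x/5.4,160+y/5.4]
sp=onz(s,[c(203,197)],.07)[0];pad=onz(s,[c(302,463)],.043)[0]
# base plate corner bolts (z~.01)
b=onz(s,[c(93,148),c(280,80),c(371,350),c(190,416)],.01)
print('sp',sp,'pad',pad,'bolts',b,'mean',b.mean(0))
d=sp-pad;print('len',np.hypot(*d[:2]),'yaw',np.degrees(np.arctan2(d[1],d[0])))
e=(b[0]-b[3]+b[1]-b[2]);print('yaw bolts',np.degrees(np.arctan2(e[1],e[0])))
g=onz(s,[[372.6,242.5]],.054);print('gear',g)
th=np.arctan2(e[1],e[0]);u=np.array([np.cos(th),np.sin(th),0]);print(np.append(sp[:2],0)-.112*u)
for yaw in (th+np.pi/2,th+np.pi): print(np.degrees(yaw),move(np.append((sp-.111*u)[:2],.2),yaw))
E
```

```text
sp [ 0.54651696 -0.10102224  0.07      ] pad [ 0.44890164 -0.13848737  0.043     ] bolts [[ 0.57265835 -0.04705422  0.01      ]
 [ 0.60188361 -0.12109208  0.01      ]
 [ 0.49447952 -0.16096777  0.01      ]
 [ 0.46660043 -0.09011544  0.01      ]] mean [ 0.53390548 -0.10480738  0.01      ]
len 0.10455805463532164 yaw 20.996991862770685
yaw bolts 21.23276262139254
gear [[ 0.46177247 -0.41724597  0.054     ]]
[ 0.44211987 -0.14158389  0.        ]
111.23276262139254 (array([-7.0e-02,  3.0e-02,  4.5e+01]), array([-0.4624, -0.5505,  0.0312]))
201.23276262139254 (array([-7.0e-02, -3.0e-02, -4.5e+01]), array([-0.4624, -0.5505,  0.0312]))
```

Request:
step_arm:
  rows:
    - [[0, 0, 20, -0.23, -0.275, 0, 0], [0, 0, 20, -0.23, -0.275, 0, 0], [0, 0, 20, -0.23, -0.275, 0, 0], [0, 0, 20, -0.23, -0.275, 0, 0], [0, 0, 20, -0.23, -0.275, 0, 0], [0, 0, 20, -0.23, -0.275, 0, 0], [0, 0, 45, -0.4624, -0.5505, 0.01, 0], [0, 0, 45, -0.4624, -0.5505, 0.01, 0], [0, 0, 45, -0.4624, -0.5505, 0.01, 0], [0, 0, 45, -0.4624, -0.5505, 0.01, 0], [0, 0, 45, -0.4624, -0.5505, 0.01, 0], [0, 0, 45, -0.4624, -0.5505, 0.01, 0]]

```text
time_s: 1.2
eef_pos: [0.3815, 0.0672, 0.226]
orientation: [3.141, 0.0, 1.941]
wrist_force: [0.5, 0.1, 0.2]
finger_gap: -0.005
grip_force: 0.0
```

Request:
step_arm:
  rows:
    - [[0, 0, 0, -0.2164, -0.0178, 0.0, 0], [0, 0, 0, -0.2164, -0.0178, 0.05, 0], [0, 0, 0, -0.2164, -0.0178, 0.1, 0], [0, 0, 0, -0.2164, -0.0178, 0.1, 0], [0, 0, 0, -0.2164, -0.0178, 0.1, 0], [0, 0, 0, -0.2164, -0.0178, 0.1, 0], [0, 0, 0, -0.2164, -0.0178, 0.1, 0], [0, 0, 0, -0.2164, -0.0178, 0.1, 0], [0, 0, 0, -0.2164, -0.0178, 0.1, 0]]

```text
time_s: 1.95
eef_pos: [0.4433, -0.1388, 0.1262]
orientation: [3.141, -0.0, 1.941]
wrist_force: [0.2, 0.2, -0.4]
finger_gap: 0.001
grip_force: 0.0
```

```bash
python3 - <<'E'
from h import *
st=robot.get_state();print(st['time_s'],st['eef_pos'],st['orientation'])
s=cam('wrist');save(s,'w1');print(s['o'],s['mtx'][0][0],s['k1'],np.round(s['T_tool_cam'],3).tolist())
print(move([.4430,-.141,.05],np.radians(111.1)))
P=np.array([[.4490,-.1385,.043],[.5465,-.101,.07]]);print(proj(s,P))
E
```

```text
1.95 [ 0.4433032  -0.13881505  0.12623655] [ 3.14147746e+00 -4.83716789e-04  1.94089672e+00]
[ 0.41569157 -0.06764097  0.26937205] 324.1378164850163 -0.05583987920901158 [[-0.0, -0.955, -0.297, 0.076], [1.0, -0.001, 0.0, 0.0], [-0.001, -0.297, 0.955, -0.143], [0.0, 0.0, 0.0, 1.0]]
(array([0.07, 0.03, 0.17]), array([-0.0021, -0.0016,  0.077 ]))
[[285.68688138 220.9561633 ]
 [442.50567715 234.29946695]]
```

View pics/w1.png

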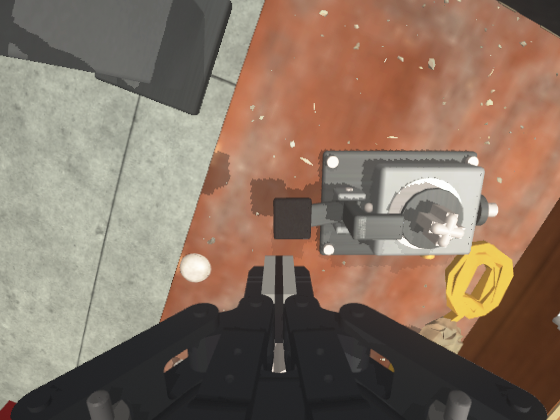

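The wrist view shows the pad at about (293,218) and the spindle top at about (444,230), within a few mm of the estimate. I'll press now.

Request:
step_arm:
  rows:
    - [[0, 0, 0, -0.0016, 0.0025, 0.03, 0], [0, 0, 0, -0.0016, 0.0025, 0.06, 0], [0, 0, 0, -0.0016, 0.0025, 0.075, 0], [0, 0, 0, -0.0016, 0.002, 0.083, 0], [0, 0, 0, -0.0016, 0.0015, 0.088, 0], [0, 0, 0, -0.0016, 0.001, 0.093, 0], [0, 0, 0, -0.0016, 0.0, 0.097, 0], [0, 0, 0, -0.0016, 0.0, 0.1, 0], [0, 0, 0, -0.0016, 0.0, 0.103, 0], [0, 0, 0, -0.0016, 0.0, 0.103, 0]]

```text
time_s: 2.83
eef_pos: [0.4447, -0.1406, 0.024]
orientation: [3.14, 0.002, 1.942]
wrist_force: [0.3, -0.8, -0.2]
finger_gap: 0.002
grip_force: 0.0
```

Request:
step_arm:
  rows:
    - [[0, 0, 0, 0, 0, 0.003, 0], [0, 0, 0, 0, 0, 0.005, 0], [0, 0, 0, 0, 0, 0.005, 0], [0, 0, 0, 0, 0, 0.005, 0]]

```text
time_s: 3.17
eef_pos: [0.445, -0.1407, 0.0192]
orientation: [3.139, 0.002, 1.942]
wrist_force: [0.2, 0.2, 4.8]
finger_gap: 0.002
grip_force: 1.7
```

Request:
step_arm:
  rows:
    - [[0, 0, 0, 0, 0, -0.02, 0], [0, 0, 0, 0, 0, -0.06, 0], [0, 0, 0, 0.02, 0.02, -0.1, 0], [0, 0, 0, 0.02, 0.05, -0.14, 0], [0, 0, 0, -0.06, 0.075, -0.18, 0], [0, 0, 0, -0.06, 0.075, -0.18, 0], [0, 0, 0, -0.06, 0.075, -0.18, 0], [0, 0, 0, -0.06, 0.075, -0.18, 0], [0, 0, 0, -0.06, 0.075, -0.18, 0]]

```text
time_s: 3.92
eef_pos: [0.5357, -0.1695, 0.1975]
orientation: [-3.141, -0.001, 1.941]
wrist_force: [0.3, 0.7, -0.2]
finger_gap: -0.002
grip_force: 0.0
```

```bash
python3 - <<'E'
from h import *
st=robot.get_state();print(st['time_s'],st['eef_pos'],st['orientation'])
s=cam('wrist')
q=proj(s,[[.5465,-.101,.07],[.445,-.14,.018]]);print(q)
u,v=q[0].astype(int)
np.save('w2.npy',s,allow_pickle=True)
x0=max(0,u-180);y0=max(0,v-110);a=s['pixels'][y0:y0+200,x0:x0+260,::-1];print(x0,y0,a.shape)
cv2.imwrite('pics/w2.png',cv2.resize(a,None,fx=3,fy=3,interpolation=cv2.INTER_CUBIC))
E
```

```text
3.9167 [ 0.53574875 -0.16948182  0.19747698] [-3.14112878e+00 -7.87028600e-04  1.94072214e+00]
[[321.00939198 131.68709555]
 [202.30228044 128.2633866 ]]
141 21 (200, 260, 3)
```

View pics/w2.png

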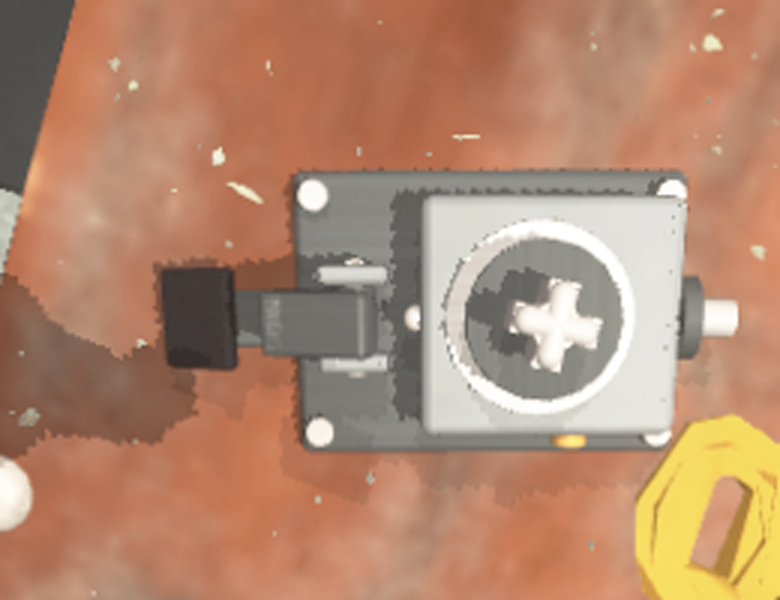

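The keeper is latched: the hook is back and the pad is lowered. The spindle cross centre is at crop (556,323), with wing tips at (515,318), (602,330), (563,280) and (547,367).

```bash
python3 - <<'E'
from h import *
s=np.load('w2.npy',allow_pickle=True).item()
c=lambda x,y:[141+(x+.5)/3-.5,21+(y+.5)/3-.5]
P=onz(s,[c(515,318),c(602,330),c(563,280),c(547,367)],.068)
print(P,P.mean(0),P[:2].mean(0),P[2:].mean(0))
for a,b in((0,1),(2,3)):
    d=P[b]-P[a];print(np.hypot(*d[:2])*1e3,np.degrees(np.arctan2(d[1],d[0])))
im=s['pixels'].astype(int)[21:221,141:401]
m=(im.min(2)>150).astype(np.uint8)
ROI=np.zeros_like(m);ROI[88:126,166:206]=1
n,l,stt,cen=cv2.connectedComponentsWithStats(m*ROI);k=1+stt[1:,4].argmax();ys,xs=np.where(l==k)
Q=onz(s,np.c_[xs+141,ys+21],.068);C=Q.mean(0);D=Q-C
print(len(xs),C,'4th-harmonic angle',np.degrees(np.angle(np.sum((D[:,0]+1j*D[:,1])**4))/4))
B=onz(s,[c(313,194),c(671,190),c(656,436),c(320,433)],.01);e=B[1]-B[0]+B[2]-B[3];print(np.degrees(np.arctan2(e[1],e[0])),B.mean(0))
# gear look pose
p=np.array([.4618,-.4172]);print(proj(s,[[.4618,-.4172,.054]]))
E
```

```text
[[ 0.53857362 -0.09990681  0.068     ]
 [ 0.56204925 -0.09414698  0.068     ]
 [ 0.54678869 -0.08591893  0.068     ]
 [ 0.55194724 -0.10886833  0.068     ]] [ 0.5498397  -0.09721026  0.068     ] [ 0.55031144 -0.09702689  0.068     ] [ 0.54936796 -0.09739363  0.068     ]
24.171902159407665 13.785421405840916
23.522023358720716 -77.3316498861512
515 [ 0.54999895 -0.09735872  0.068     ] 4th-harmonic angle 9.593341586311325
21.350707879085064 [ 0.53725403 -0.10275213  0.01      ]
[[138.2574301  372.85684708]]
```

Request:
step_arm:
  rows:
    - [[0, 0, -4, -0.008, 0.018, 0.03, 0], [0, 0, -8, -0.016, 0.036, 0.07, 0], [0, 0, -8, -0.016, 0.036, 0.07, 0], [0, 0, -8, -0.016, 0.036, 0.07, 0], [0, 0, -8, -0.016, 0.036, 0.07, 0]]

```text
time_s: 4.38
eef_pos: [0.574, -0.1704, 0.1279]
orientation: [-3.141, -0.001, 2.081]
wrist_force: [0.2, 0.1, 0.3]
finger_gap: 0.001
grip_force: 0.0
```

```bash
python3 - <<'E'
from h import *
st=robot.get_state();print(st['time_s'],st['eef_pos'],st['orientation'])
s=cam('wrist')
q=proj(s,[[.55,-.0975,.07],st['eef_pos']]);print(q)
u,v=q[0].astype(int)
np.save('w3.npy',s,allow_pickle=True)
x0=u-65;y0=max(0,v-50);a=s['pixels'][y0:y0+100,x0:x0+130,::-1]
f=s['pixels'][220:320,215:345,::-1]
print(x0,y0,a.shape)
cv2.imwrite('pics/w3.png',np.vstack([cv2.resize(a,None,fx=3,fy=3,interpolation=cv2.INTER_CUBIC),cv2.resize(f,None,fx=3,fy=3,interpolation=cv2.INTER_CUBIC)]))
E
```

```text
4.3833 [ 0.57398926 -0.17042763  0.1278587 ] [-3.14055671e+00 -1.15052594e-03  2.08060934e+00]
[[302.83590999 112.49098825]
 [278.24099178 272.65176388]]
237 62 (100, 130, 3)
```

View pics/w3.png

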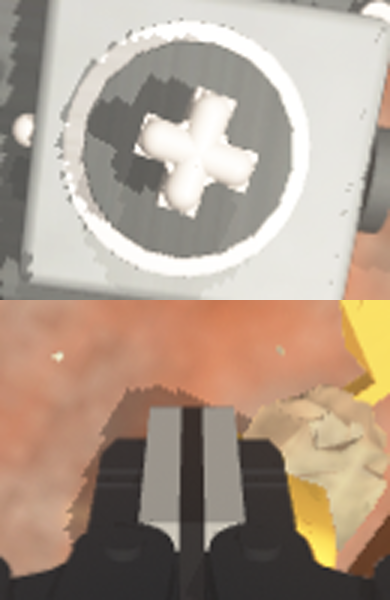

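```bash
python3 - <<'E'
from h import *
s=np.load('w3.npy',allow_pickle=True).item()
c=lambda x,y:[237+(x+.5)/3-.5,62+(y+.5)/3-.5]
P=onz(s,[c(251,172.5),c(144.5,133.5),c(220,93),c(176,211)],.066)
print(P.mean(0),P[:2].mean(0),P[2:].mean(0))
for a,b in((1,0),(2,3)):
    d=P[b]-P[a];print(np.hypot(*d[:2])*1e3,np.degrees(np.arctan2(d[1],d[0])))
# ring centre as a check: ring outer ellipse z ~.03
print('ring',onz(s,[c(186.5,147.5)],.032))
st=robot.get_state();A=R.from_euler('xyz',st['orientation'])
print(proj(s,st['eef_pos']+A.apply([[.011,0,0],[-.011,0,0]])))
x=A.as_matrix()
print('move to gear look, yaw 117:');p=np.array([.4618,-.4172])
yw=np.radians(117);print(move([*(p-.076*np.array([np.cos(yw),np.sin(yw)])),.16],yw))
E
```

```text
[ 0.55019202 -0.09751698  0.066     ] [ 0.55023618 -0.0975178   0.066     ] [ 0.55014785 -0.09751616  0.066     ]
23.051755100928315 9.950724247581407
24.659916909993036 -80.92682801448
ring [[ 0.54941485 -0.09672343  0.032     ]]
[[278.99161577 254.88815642]
 [278.98506396 295.09490408]]
move to gear look, yaw 117:
(array([0.05, 0.06, 2.2 ]), array([-0.236 , -0.2216, -0.0305]))
```

Request:
step_arm:
  rows:
    - [[0, 0, 0, -0.02, -0.02, -0.03, 100], [0, 0, 2, -0.236, -0.2216, -0.03, 100], [0, 0, 2, -0.236, -0.2216, -0.03, 100], [0, 0, 2, -0.236, -0.2216, -0.03, 100], [0, 0, 2, -0.236, -0.2216, -0.03, 100], [0, 0, 2, -0.236, -0.2216, -0.03, 100], [0, 0, 2, -0.236, -0.2216, -0.03, 100], [0, 0, 2, -0.236, -0.2216, -0.03, 100], [0, 0, 2, -0.236, -0.2216, -0.03, 100], [0, 0, 2, -0.236, -0.2216, -0.03, 100], [0, 0, 2, -0.236, -0.2216, -0.03, 100], [0, 0, 2, -0.236, -0.2216, -0.03, 100]]

```text
time_s: 5.43
eef_pos: [0.4975, -0.4842, 0.1598]
orientation: [3.141, 0.002, 2.047]
wrist_force: [1.7, -0.3, -0.2]
finger_gap: 1.001
grip_force: 0.0
```

```bash
python3 - <<'E'
from h import *
st=robot.get_state();print(st['time_s'],st['eef_pos'],st['orientation'])
s=cam('wrist')
q=proj(s,[[.4618,-.4172,.054]]);print(q)
u,v=q[0].astype(int)
np.save('w4.npy',s,allow_pickle=True)
x0=u-80;y0=max(0,v-70);a=s['pixels'][y0:y0+140,x0:x0+160,::-1]
print(x0,y0,a.shape)
cv2.imwrite('pics/w4.png',cv2.resize(a,None,fx=4,fy=4,interpolation=cv2.INTER_CUBIC))
E
```

```text
5.4333 [ 0.49752185 -0.48421508  0.1598156 ] [3.14055476e+00 1.91808174e-03 2.04708169e+00]
[[276.68432849 110.92631477]]
196 40 (140, 160, 3)
```

View pics/w4.png

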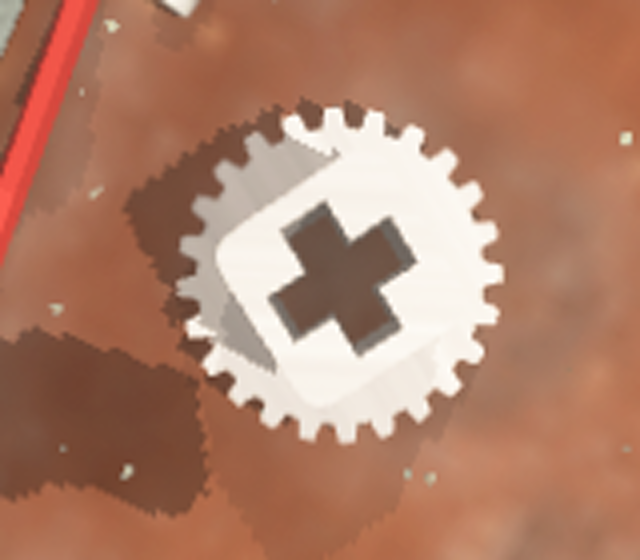

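```bash
python3 - <<'E'
from h import *
s=np.load('w4.npy',allow_pickle=True).item();st=robot.get_state()
c=lambda x,y:[196+(x+.5)/4-.5,40+(y+.5)/4-.5]
P=onz(s,[c(282,320),c(400.5,239.5),c(303.5,218.5),c(380,341)],.054)
print(P.mean(0),P[:2].mean(0),P[2:].mean(0))
ang=[]
for a,b in((0,1),(2,3)):
    d=P[b]-P[a];t=np.degrees(np.arctan2(d[1],d[0]));ang.append(t%90);print(np.hypot(*d[:2])*1e3,t)
g=np.mean(ang);C=P.mean(0);print('gear ang',g,'tool yaw now',np.degrees(st['orientation'][2]))
for k in (90,180,0):
    print(g+k,move([*C[:2],.10],np.radians(g+k)),move([*C[:2],.022],np.radians(g+k)))
E
```

```text
[ 0.46421883 -0.4149533   0.054     ] [ 0.46408505 -0.41497989  0.054     ] [ 0.46435261 -0.41492672  0.054     ]
26.062529694392502 60.54625238041937
25.93968589271998 -29.729370014872845
gear ang 60.40844118277326 tool yaw now 117.32656455732563
150.40844118277326 (array([ 2.000e-02,  1.000e-01, -3.308e+01]), array([0.0767, 0.0019, 0.0594])) (array([ 2.000e-02,  1.000e-01, -3.308e+01]), array([0.0768, 0.0018, 0.1374]))
240.40844118277326 (array([-7.0000e-02,  1.1000e-01, -1.2308e+02]), array([0.0767, 0.0019, 0.0594])) (array([-7.0000e-02,  1.1000e-01, -1.2308e+02]), array([0.0768, 0.0018, 0.1374]))
60.40844118277326 (array([ 0.09,  0.06, 56.92]), array([0.0767, 0.0019, 0.0594])) (array([ 0.09,  0.06, 56.92]), array([0.0768, 0.0018, 0.1374]))
```

Request:
step_arm:
  rows:
    - [[0, 0, -7, 0.03, 0.001, 0, 75], [0, 0, -14, 0.06, 0.0015, 0, 75], [0, 0, -21, 0.0767, 0.0018, 0.02, 75], [0, 0, -28, 0.0767, 0.0018, 0.04, 75], [0, 0, -33.1, 0.0767, 0.0018, 0.06, 75], [0, 0, -33.1, 0.0767, 0.0018, 0.065, 75], [0, 0, -33.1, 0.0767, 0.0018, 0.065, 75]]

```text
time_s: 6.07
eef_pos: [0.4631, -0.4143, 0.0914]
orientation: [3.141, -0.003, 2.623]
wrist_force: [0.5, 0.2, 0.7]
finger_gap: 0.751
grip_force: 0.0
```

```bash
python3 - <<'E'
from h import *
print(move([.4642,-.4150,.021],np.radians(150.4)))
E
```

```text
(array([ 0.05, -0.18, -0.13]), array([-0.0015, -0.0001,  0.0704]))
```

Request:
step_arm:
  rows:
    - [[0, 0, 0, -0.0005, 0, 0.025, 75], [0, 0, 0, -0.0005, 0, 0.05, 75], [0, 0, 0, -0.0005, 0, 0.0685, 75], [0, 0, 0, -0.0005, 0, 0.0705, 75], [0, 0, 0, -0.0005, 0, 0.0705, 75], [0, 0, 0, -0.0005, 0, 0.0705, 0], [0, 0, 0, -0.0005, 0, 0.0705, 0], [0, 0, 0, -0.0005, 0, 0.0705, 0], [0, 0, 0, -0.0005, 0, 0.0705, 0], [0, 0, 0, -0.0005, 0, 0.0705, 0], [0, 0, 0, -0.0005, 0, 0.0705, 0], [0, 0, 0, -0.0005, 0, 0.0705, 0]]
  force: 80

```text
time_s: 7.07
eef_pos: [0.4651, -0.4176, 0.0256]
orientation: [-3.141, 0.005, 2.624]
wrist_force: [0.6, 1.3, 6.5]
finger_gap: 0.407
grip_force: 81.1
```

```bash
python3 - <<'E'
from h import *
st=robot.get_state();print(st['eef_pos'],st['orientation'],st['finger_gap']*85)
print(move([.4642,-.4150,.021],np.radians(150.4)))
s=cam('wrist');save(s,'w5')
print(proj(s,[[.4642,-.415,.054]]))
E
```

```text
[ 0.46507729 -0.41763337  0.02556948] [-3.14054761  0.00487952  2.62360979] 34.5571360560118
(array([-0.06,  0.28, -0.08]), array([0.0021, 0.0019, 0.0046]))
[[282.18372304 301.34735015]]
```

View pics/w5.png

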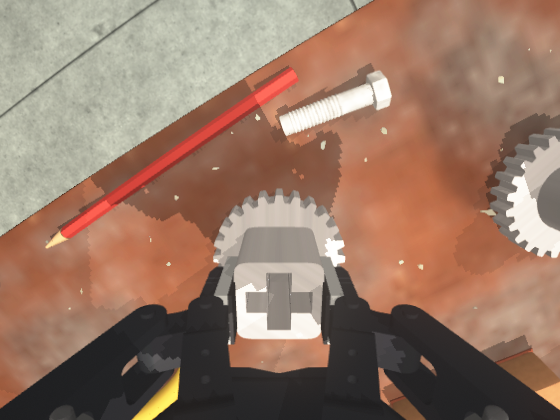

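Request:
step_arm:
  rows:
    - [[0, 0, 0, 0, 0, -0.015, 0], [0, 0, 0, 0, 0, -0.04, 0], [0, 0, 0, 0, 0, -0.08, 0], [0, 0, 0, 0, 0, -0.11, 0], [0, 0, 0, 0, 0, -0.12, 0], [0, 0, 0, 0, 0, -0.12, 0], [0, 0, 0, 0, 0, -0.12, 0]]

```text
time_s: 7.7
eef_pos: [0.4636, -0.4165, 0.1414]
orientation: [3.141, -0.001, 2.624]
wrist_force: [-1.0, -0.2, -4.3]
finger_gap: 0.406
grip_force: 80.1
```

```bash
python3 - <<'E'
from h import *
st=robot.get_state();print(st['time_s'],st['eef_pos'],st['orientation'],st['wrist_force'])
s=cam('wrist');np.save('w6.npy',s,allow_pickle=True)
a=s['pixels'][180:350,200:360,::-1];cv2.imwrite('pics/w6.png',cv2.resize(a,None,fx=3.5,fy=3.5,interpolation=cv2.INTER_CUBIC))
print(move([.5502,-.0975,.15],np.radians(189.8)))
E
```

```text
7.7 [ 0.46362621 -0.41645607  0.14143847] [ 3.14147824e+00 -5.53324959e-04  2.62370136e+00] [-1.01832199 -0.19996678 -4.31286631]
(array([  0.12,  -0.17, -39.47]), array([ 0.082 ,  0.3198, -0.0097]))
```

View pics/w6.png

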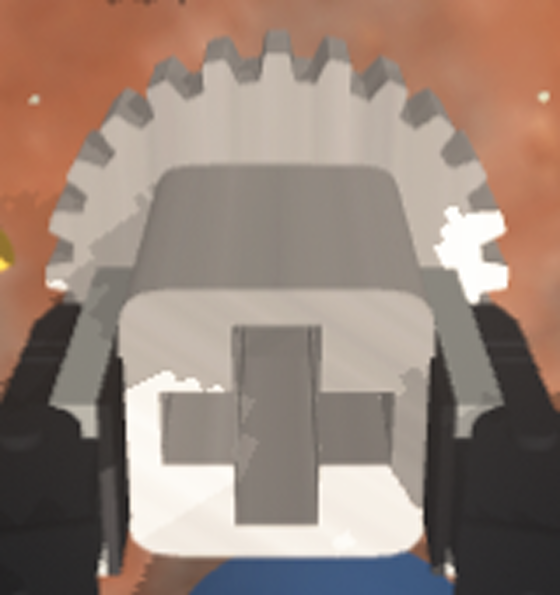

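The hub is squarely held: the bore centre is at crop (278,427) and its arms are parallel to the tool axes.

```bash
python3 - <<'E'
from h import *
s=np.load('w6.npy',allow_pickle=True).item();st=robot.get_state()
A=R.from_euler('xyz',st['orientation'])
c=lambda x,y:[200+(x+.5)/3.5-.5,180+(y+.5)/3.5-.5]
px=[c(161,428.5),c(395,428.5),c(276.5,325),c(277,525)]
for h in(.027,.029,.031):
    P=A.inv().apply(onz(s,px,st['eef_pos'][2]+h)-st['eef_pos'])
    print(h,np.round(P*1e3,1).tolist(),P[:2].mean(0),P[2:].mean(0),P[1,1]-P[0,1],P[2,0]-P[3,0])
E
```

```text
0.027 [[-1.2, -13.6, -27.0], [-1.2, 14.4, -27.0], [12.7, 0.2, -27.0], [-15.0, 0.3, -27.1]] [-0.00117603  0.00040097 -0.02700389] [-0.00114506  0.00025047 -0.02700392] 0.028065678190378227 0.027751629020465473
0.029 [[0.1, -13.4, -29.0], [0.1, 14.2, -29.0], [13.8, 0.2, -29.0], [-13.5, 0.3, -29.0]] [ 0.00013302  0.00039789 -0.02899935] [ 0.00016347  0.00024993 -0.02899939] 0.027589584550253274 0.027280862770310194
0.031 [[1.5, -13.2, -31.0], [1.4, 14.0, -31.0], [14.9, 0.2, -30.9], [-11.9, 0.3, -31.0]] [ 0.00144207  0.0003948  -0.03099482] [ 0.001472    0.0002494  -0.03099485] 0.027113490910128324 0.02681009652015487
```

Request:
step_arm:
  rows:
    - [[0, 0, -5, 0.0105, 0.04, -0.005, 0], [0, 0, -10, 0.021, 0.08, -0.005, 0], [0, 0, -15, 0.031, 0.12, -0.005, 0], [0, 0, -20, 0.041, 0.16, -0.005, 0], [0, 0, -25, 0.052, 0.2, 0, 0], [0, 0, -30, 0.062, 0.24, 0, 0], [0, 0, -35, 0.072, 0.28, 0, 0], [0, 0, -39.5, 0.08, 0.31, 0, 0], [0, 0, -39.5, 0.082, 0.3195, 0.01, 0], [0, 0, -39.5, 0.082, 0.3195, 0.02, 0], [0, 0, -39.5, 0.082, 0.3195, 0.02, 0], [0, 0, -39.5, 0.082, 0.3195, 0.02, 0]]

```text
time_s: 8.75
eef_pos: [0.549, -0.0991, 0.1193]
orientation: [3.14, -0.005, -2.972]
wrist_force: [-0.3, 0.0, -1.3]
finger_gap: 0.406
grip_force: 80.7
```

```bash
python3 - <<'E'
from h import *
st=robot.get_state();print(st['time_s'],st['eef_pos'],st['orientation'],st['joint_pos'],st['wrist_force'])
print(move([.5507,-.0977,.1],np.radians(189.8)))
E
```

```text
8.75 [ 0.54903153 -0.09910784  0.11932476] [ 3.14013948 -0.00525381 -2.97156153] [-2.39107734e-01 -1.02305121e-02  1.53261818e+00 -7.57920860e-04
  1.62460325e+00 -1.97997008e+00] [-0.26728427  0.00428029 -1.31102763]
(array([ 0.08, -0.3 , -0.06]), array([-0.002 ,  0.0011,  0.0193]))
```

Request:
step_arm:
  rows:
    - [[0, 0, 0, -0.001, 0.0005, 0.01, 0], [0, 0, 0, -0.001, 0.0005, 0.016, 0], [0, 0, 0, -0.001, 0.0005, 0.016, 0], [0, 0, 0, -0.001, 0.0005, 0.016, 0], [0, 0, 0, -0.001, 0.0005, 0.016, 0], [0, 0, 0, -0.001, 0.0005, 0.016, 0]]

```text
time_s: 9.25
eef_pos: [0.5517, -0.098, 0.107]
orientation: [-3.141, 0.001, -2.97]
wrist_force: [0.1, 0.8, -2.5]
finger_gap: 0.407
grip_force: 80.7
```

```bash
python3 - <<'E'
from h import *
st=robot.get_state();print(st['time_s'],st['eef_pos'],st['orientation'],st['wrist_force'],st['ft_torque'])
print(move([.5507,-.0977,.1],np.radians(189.8)))
E
```

```text
9.25 [ 0.55172054 -0.09800542  0.10702236] [-3.14120287e+00  8.22646824e-04 -2.97040850e+00] [ 0.14022786  0.79135866 -2.51784649] [0.01200396 0.0203464  0.01887637]
(array([-0.02,  0.05,  0.01]), array([0.001 , 0.0005, 0.007 ]))
```

Request:
step_arm:
  rows:
    - [[0, 0, 0, 0.001, 0.0005, 0.004, 0], [0, 0, 0, 0.001, 0.0005, 0.008, 0], [0, 0, 0, 0.001, 0.0005, 0.011, 0], [0, 0, 0, 0.001, 0.0005, 0.013, 0], [0, 0, 0, 0.001, 0.0005, 0.015, 0], [0, 0, 0, 0.001, 0.0005, 0.015, 0]]

```text
time_s: 9.75
eef_pos: [0.5503, -0.0973, 0.0908]
orientation: [3.141, -0.001, -2.97]
wrist_force: [0.4, -0.4, -2.9]
finger_gap: 0.404
grip_force: 80.7
```

Request:
step_arm:
  rows:
    - [[0, 0, 0, 0, 0, 0.003, 0], [0, 0, 0, 0, 0, 0.006, 0], [0, 0, 0, 0, 0, 0.009, 0], [0, 0, 0, 0, 0, 0.011, 0], [0, 0, 0, 0, 0, 0.011, 0], [0, 0, 0, 0, 0, 0.011, 0]]

```text
time_s: 10.25
eef_pos: [0.5504, -0.0973, 0.0802]
orientation: [3.141, -0.0, -2.97]
wrist_force: [-0.5, 0.3, -1.9]
finger_gap: 0.408
grip_force: 80.7
```

Request:
step_arm:
  rows:
    - [[0, 0, 0, 0, 0, 0.003, 0], [0, 0, 0, 0, 0, 0.006, 0], [0, 0, 0, 0, 0, 0.009, 0], [0, 0, 0, 0, 0, 0.012, 0], [0, 0, 0, 0, 0, 0.014, 0], [0, 0, 0, 0, 0, 0.016, 0], [0, 0, 0, 0, 0, 0.017, 0], [0, 0, 0, 0, 0, 0.018, 0], [0, 0, 0, 0, 0, 0.018, 0]]
  force: 110

```text
time_s: 11.0
eef_pos: [0.5505, -0.0974, 0.0637]
orientation: [-3.141, 0.001, -2.97]
wrist_force: [-4.0, 0.8, 6.6]
finger_gap: 0.403
grip_force: 111.4
```

Request:
step_arm:
  rows:
    - [[0, 0, 0, 0, 0, 0.001, 0], [0, 0, 0, 0, 0, 0.002, 0], [0, 0, 0, 0, 0, 0.003, 0], [0, 0, 0, 0, 0, 0.003, 0], [0, 0, 0, 0, 0, 0.003, 0]]

```text
time_s: 11.42
eef_pos: [0.5506, -0.0974, 0.0616]
orientation: [-3.141, 0.001, -2.97]
wrist_force: [-6.4, 2.2, 9.9]
finger_gap: 0.4
grip_force: 112.4
```

Request:
step_arm:
  rows:
    - [[0, 0, 0, 0, 0, 0.001, 0], [0, 0, 0, 0, 0, 0.002, 0], [0, 0, 0, 0, 0, 0.003, 0], [0, 0, 0, 0, 0, 0.003, 0], [0, 0, 0, 0, 0, 0.003, 0]]

```text
time_s: 11.83
eef_pos: [0.5508, -0.0974, 0.0615]
orientation: [-3.141, 0.002, -2.97]
wrist_force: [-12.1, 2.3, 23.3]
finger_gap: 0.401
grip_force: 113.9
```

Request:
step_arm:
  rows:
    - [[0, 0, 0, 0.001, 0, 0, 0], [0, 0, 0, 0.001, 0, 0, 0], [0, 0, 0, 0.001, 0, 0, 0], [0, 0, 0, 0.001, 0, 0, 0], [0, 0, 0, 0.001, 0, 0, 0], [0, 0, 0, 0.001, 0, 0, 0]]

```text
time_s: 12.33
eef_pos: [0.5506, -0.0974, 0.0615]
orientation: [-3.14, 0.004, -2.97]
wrist_force: [-8.5, 3.3, 20.5]
finger_gap: 0.401
grip_force: 113.6
```

```bash
python3 - <<'E'
from h import *
st=robot.get_state();print(st['time_s'],st['eef_pos'],st['orientation'],st['wrist_force'],st['ft_torque'])
s=cam('wrist')['pixels'][:,:,::-1];t=cam('scene')['pixels'][120:300,170:410,::-1]
o=np.zeros((600,800,3),np.uint8);o[:420,:560]=s
t=cv2.resize(t,(240,180));o[420:600,560:800]=t
o[0:420,560:800]=cv2.resize(cam('top')['pixels'][160:265,180:240,::-1],(240,420))
cv2.imwrite('pics/f.png',o)
E
```

```text
12.3333 [ 0.550628   -0.09740648  0.06152415] [-3.14039343  0.00434295 -2.96970124] [-8.51364647  3.31913858 20.53233705] [ 0.59392068  1.66275677 -0.04497312]
```

View pics/f.png

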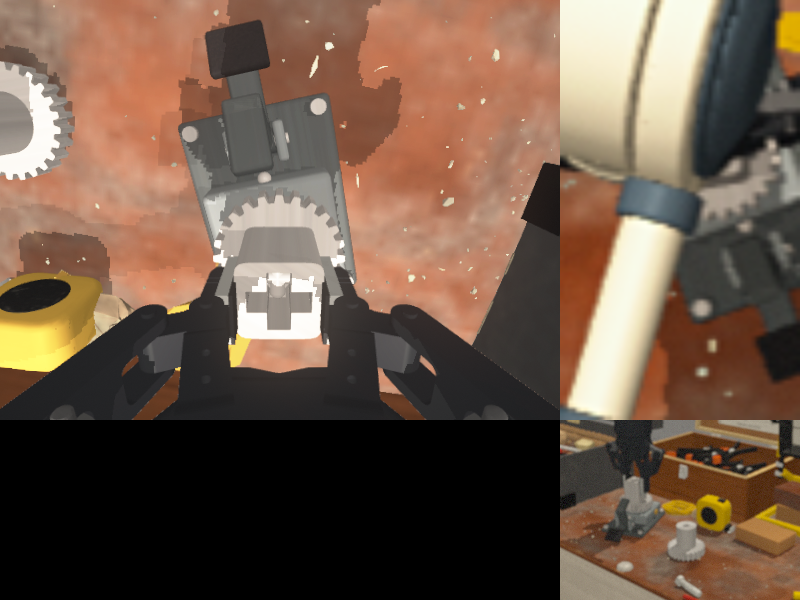

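The gear is on the spindle, whose top shows in the bore at (280,280). It is pressed to the firm stop with about 20 N, and the keeper is still latched with its pad at (238,50).

```bash
python3 -c "
from bench import ticket; print(ticket.sign_off())"
```

```text
the job is handed in; nothing more can be done
None
```

The keeper is latched down and released, and the cross-bore gear is on the splines, held against the washer's stop with about 20 N; the job is handed in at about 12 s, and the sign-off returned no verdict.

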